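# Reassemble the drip-irrigation disc filter on the potting bench

### The arm

A 6-joint arm with a two-finger parallel gripper is mounted at the origin on the work surface. World frame = base frame: x ahead of the robot, y to its left, z up, the work surface at z = 0. Lengths are in m, angles in rad, forces in N, time in s.
With the tool pointing down it reaches from about 0.275 to 0.85 m from the base axis. Payload 5.2 kg.
Tool frame: the origin (TCP) lies midway between the tips of the shut fingers; the grasp point (between the pads) lies 19 mm behind it; z points along the fingers, y is the direction in which the jaws open and shut (so a half turn about z gives the same grasp; the last joint's range is limited). The gripper opens to 85 mm and grips with 20 to 120 N. Pads are 22 mm wide; open, the fingers measure 114 mm over their backs; the gripper's body (76 mm by 85 mm) begins 54 mm behind the grasp point. The pads swing forward as they close: fully open they stand 13 mm farther back than shut.
Start: joints at [1.105, 0.259, 1.535, -0, 1.348, -0.203], TCP at [0.143, 0.531, 0.231] pointing down, gripper open.
Joint ranges: [-3.14, 3.14], [-0.91, 2.08], [0.19, 2.58], [-1.22, 4.36], [0.22, 2.71], [-3.12, 3.12]. Speed limits (rad/s): [2.57, 2.57, 3.14, 3.14, 3.14, 3.14].

### API

Orientations are given as a unit quaternion [w, x, y, z].
In Python, from bench import r gives the robot as it stands. The module is installed in compiled form; this text tells all that it offers.
- The arm moves only by the tool apply_moves, never from a script. Its argument "moves" is a list that holds one entry, the list of rows, each a list of 5 numbers: the shift along the world's x, y, z in cm, then the turn about the world's z in degrees, then the gripper command: -1 is shut, 1 is fully open, values between are in proportion. In form: [[[dx, dy, dz, spin, gripper], ...]]. A call has 1 to 10 rows; each row is the pose to reach, as a shift and turn from the pose measured when the call began; what a row does not reach only later rows make up. A row lasts 1/10 s, in which the tool goes at most 50 mm and 8.59 degrees, less where a joint would pass 70% of its speed; a pose out of reach is approached as far as the arm can. A call with a gripper value outside its range is refused whole. The fingers move at their own pace and stop on an object; "newtons" is the grip in N (left out, the last holds). Time passes only in rows, so rows that repeat a pose let the fingers close. It gives the time, the measured TCP pose, the force and the opening at its end, in the units of the state.
- r.get_obs(): the state, without advancing time (a new reading comes with each control period).
- r.snapshot(name): name is "side" or "top" or "wrist"; returns a dict with "frame" (480x640x3 uint8, red, green, blue), "depth" (480x640 float32, m along the optical axis (not along the pixel's ray), 0 where there is no reading), "intrinsics" (3x3 intrinsics, pixels), "R" (3x3) and "t" (3): a world point X has camera coordinates R X + t. Camera axes: x right, y down, z forward; pixel columns grow to the right and rows downward; lengths in m; the calibration is good to about 2 mm. A picture is of the moment at which its call begins.
- r.job_done(): hands the job in, once; it reports no verdict.
The state is a dict: "clock": time; "qpos": joint angles; "qvel": joint speeds; "joint_torque": joint torques, N m; "eef_pos": TCP position; "orientation": TCP orientation; "wrist_force": force on the tool from outside, world axes, zero at the start; "moment": the same for the moment, N m; "opening": finger opening in m.
Only numpy, scipy, OpenCV 4.12 (cv2) and the standard library are available. Lean on these libraries where they do the work, as an engineer would, in place of code of your own. Each camera call takes 0.05 s, during which the arm holds its last target.

### The job

The drip-irrigation filter has been rinsed and needs reassembling: thread the blue disc pack down the white centre spine until it is fully home on the base, then the red disc pack fully home on top of it, and then lower the green clamp plate, hub upwards, over the spine and both brass studs until it lies flat on the red pack. Lower each part down the spine rather than letting it drop, and leave the yellow spare pack, the seedling pot, the feed bottle and the seed jar where they are.

Things in the scene. Friction and masses are not known exactly. Their poses are not given: they have to be found in the camera images.
- filter_base: Fixed grey filter base: a block 84 (x) x 130 (y) x 24 mm high, a black pipe stub (18 mm thick, 25 mm long) on each y end, carrying a white centre spine and two brass studs. Origin: centre of the underside, on the bench; z up. Yaw varies by about 25 degrees either way. Fingers beside a pack on the spine have free room along x; along y only 13 mm between pack and stud.
- seat (a point): Point on the spine's axis at the base's top face, 24 mm above the bench, where the blue pack's underside comes to rest; axes as the base's. The spine is 18 mm in diameter and rises 61 mm from here, its last 6 mm tapering to 10.8 mm.
- stud_a (a point): Foot of one brass stud, on the base's top face, 46 mm from the spine's axis along the base's +y. Stud 10 mm in diameter, 56 mm tall, its last 4 mm tapering to 5.2 mm.
- stud_b (a point): Foot of the other brass stud, the same, 46 mm along the base's -y.
- blue_pack: Blue grooved filter disc pack, a rigid plastic ring: outside diameter 56 mm, bore 22 mm, 22 mm high, about 60 g. Lies flat on the bench. Origin: centre of its underside; z along its axis.
- red_pack: Red grooved filter disc pack, the same size as the blue one, flat on the bench. Origin: centre of its underside; z along its axis. Home: its underside is 22 mm above the seat, on the blue pack.
- clamp_plate: Green plastic plate, 54 (x) x 120 (y) x 6 mm, about 120 g, flat on the bench, with a white hub ring (38 mm outside diameter, 20 mm high) up on its middle. A 24 mm bore runs through hub and plate; two 13 mm stud holes at y = +46 and -46 mm. Origin: centre of the plate's underside; z up. Fits either way round. Home: underside 44 mm above the seat, on the red pack.
- yellow_pack: Yellow spare disc pack, the same size as the others, flat on the bench: not needed, leave it. Origin: centre of its underside.
- seedling_pot: Loose black plant pot, 80 mm wide and 70 mm high, with a seedling to about 150 mm high: leave it. Origin: centre of its underside.
- feed_bottle: Loose green plant feed bottle, 68 mm in diameter, 190 mm high: leave it. Origin: centre of its underside.
- seed_jar: Loose small amber seed jar, 40 mm in diameter, 60 mm high: leave it. Origin: centre of its underside.
There are look-alikes about, which are no part of the job. Of the things that look like the filter_base, take the one that is farthest from the robot's base at the start.

How it is judged:
By the outcome, as a careful person would: the job done as asked, in the order asked, and still so for the second after the job is handed in, with the robot touching nothing.
It also fails if it takes over 72 s, if anything falls off the work surface, if the arm or the gripper's body presses on something with over 40 N, if the wrist force passes 120 N, or if a joint passes its speed limit or range.

## Working session

There is one attempt and no reset: what is moved stays moved. The work goes in short steps, Python scripts to look and compute and a tool call to move; the robot and the scene stay as the last step left them, time stands still between calls to the robot, and variables do not carry over. Pictures are saved under pics/ and viewed, and the job is handed in when it is done.

Besides the shell and the picture viewer there is one more tool, called by a JSON object that holds its "name" and its "arguments". apply_moves: Moves the arm, as the interface text tells. Its arguments: {"type":"object","properties":{"moves":{"type":"array","items":{"type":"array","items":{"type":"array","items":{"type":"number"}}}},"newtons":{"type":"number"}},"required":["moves"]}

```bash
mkdir -p pics
cat > h.py <<'E'
import numpy as np,cv2
from bench import r
def snap(n,f=None):
    s=r.snapshot(n); np.savez(''+(f or n)+'.npz',**{k:np.array(v) for k,v in s.items()})
    if f: cv2.imwrite('pics/'+f+'.png',cv2.cvtColor(s['frame'],cv2.COLOR_RGB2BGR))
    return s
def load(f):
    return dict(np.load(''+f+'.npz'))
def world(s,u,v,z=None):
    K=s['intrinsics'];R=s['R'];t=s['t']
    d=np.array([(u-K[0,2])/K[0,0],(v-K[1,2])/K[1,1],1.])
    if z is None:
        dep=s['depth'][int(round(v)),int(round(u))]; return R.T@(d*dep-t)
    o=-R.T@t; w=R.T@d; return o+w*(z-o[2])/w[2]
def cloud(s):
    K=s['intrinsics'];R=s['R'];t=s['t'];v,u=np.mgrid[:480,:640]
    d=s['depth']; P=np.stack([(u-K[0,2])/K[0,0]*d,(v-K[1,2])/K[1,1]*d,d],-1)
    return (P-t)@R
def proj(s,X):
    c=s['R']@np.array(X)+s['t'];p=s['intrinsics']@c;return p[:2]/p[2]
E
python3 - <<'E'
from h import *
for n in('top','side','wrist'):
    s=snap(n,n+'0'); print(n,-s['R'].T@s['t'],s['R'].round(2).tolist())
o=r.get_obs();print(o)
E
```

```text
top [0.3985568  0.01064691 1.35610863] [[-0.02, -1.0, 0.02], [-1.0, 0.02, -0.07], [0.07, -0.02, -1.0]]
side [0.38054263 0.83926544 0.79874623] [[-0.99, -0.14, -0.01], [-0.09, 0.65, -0.75], [0.11, -0.74, -0.66]]
wrist [0.06244021 0.55412809 0.37505683] [[0.26, 0.97, -0.0], [0.91, -0.24, 0.32], [0.31, -0.08, -0.95]]
{'clock': 0.15, 'qpos': array([ 1.10515534e+00,  2.59181322e-01,  1.53583209e+00, -1.34158793e-05,
        1.34798749e+00, -2.02776105e-01]), 'qvel': array([ 2.62910455e-04, -1.98453830e-03, -3.55729005e-03,  2.41760515e-04,
        8.24279904e-05,  8.80387437e-04]), 'joint_torque': array([ 2.49423480e-03, -4.46382952e+01, -2.90822643e+01, -2.43949889e-04,
        8.12639046e-03, -2.97035433e-05]), 'eef_pos': array([0.14270221, 0.53075046, 0.23066242]), 'orientation': array([-2.24789552e-04,  1.31052855e-01,  9.91375133e-01, -6.67312972e-04]), 'wrist_force': array([-0.04971808, -0.52246354, -0.09706902]), 'moment': array([-0.02655594,  0.00152035,  0.04390978]), 'opening': 0.08557406451545684}
```

View pics/top0.png

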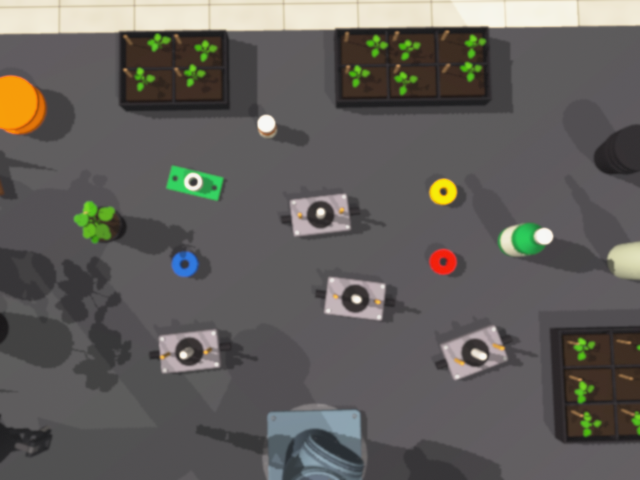

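View pics/side0.png

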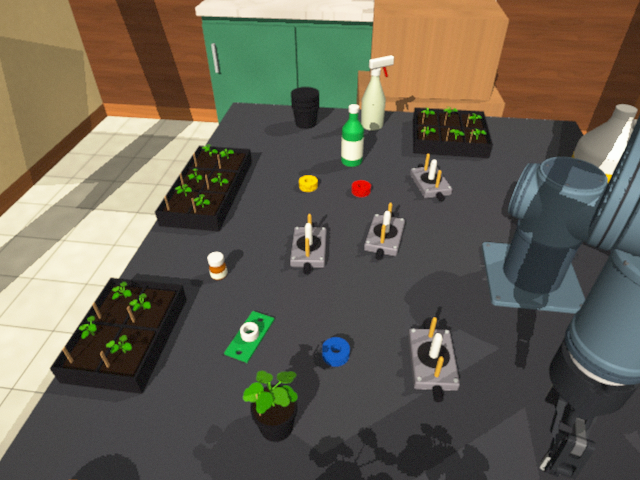

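Four things look like the base in the top view, at (320,214), (355,298), (190,351) and (475,352). The robot stands near (315,450), so (320,214) is the farthest. I'll confirm that with numbers and a crop.

Run:
```python
from h import *
s=load('top0')
for u,v in[(320,214),(355,298),(190,351),(475,352)]:
    p=world(s,u,v,.024);print((u,v),p.round(3),np.hypot(*p[:2]).round(3))
d=load('side0')
f=s['frame'];g=d['frame']
a=cv2.resize(f[170:260,265:385],(480,360),interpolation=3);b=cv2.resize(g[205:285,270:375],(480,366),interpolation=3)[:360]
cv2.imwrite('pics/crop1.png',cv2.cvtColor(np.vstack([np.hstack([a[:, :400],b[:, :400]])]),4))
C=cloud(s);hs=cv2.cvtColor(f,cv2.COLOR_RGB2HSV)
for n,(lo,hi,x0,y0,zt) in dict(blue=(105,125,184,264,.022),red=(0,5,443,262,.022),yellow=(25,33,443,192,.022),green=(55,80,195,183,.006)).items():
    m=(hs[...,0]>=lo)&(hs[...,0]<=hi)&(hs[...,1]>140)&(hs[...,2]>60)
    w=np.zeros_like(m);w[y0-32:y0+32,x0-40:x0+40]=1;m&=w
    c=cv2.findContours(m.astype(np.uint8),0,1)[0];c=max(c,key=cv2.contourArea)
    rc=cv2.minAreaRect(c); P=C[m]
    P=P[np.isfinite(P).all(1)]
    print(n,rc,world(s,*rc[0],zt).round(4),'depthz',np.median(P[:,2]).round(4))
    if n=='green':
        bx=np.array([world(s,*q,.006) for q in cv2.boxPoints(rc)]);print(bx.round(4).tolist())
```

```text
(320, 214) [ 0.538 -0.023  0.024] 0.538
(355, 298) [ 0.348 -0.097  0.024] 0.361
(190, 351) [0.24  0.27  0.024] 0.361
(475, 352) [ 0.223 -0.361  0.024] 0.424
blue ((185.0, 264.0), (24.0, 26.0), 90.0) [0.4319 0.2807 0.022 ] depthz 0.0212
red ((442.5, 261.5), (25.0, 27.0), 90.0) [ 0.4256 -0.2963  0.022 ] depthz 0.0209
yellow ((443.0, 191.0), (24.0, 24.0), 90.0) [ 0.5853 -0.3032  0.022 ] depthz 0.0211
green ((194.58653259277344, 182.64158630371094), (52.9952392578125, 23.631654739379883), 13.5704345703125) [0.6172 0.2611 0.006 ] depthz 0.0056
[[0.6063, 0.3259, 0.006], [0.6589, 0.3131, 0.006], [0.6282, 0.1961, 0.006], [0.5756, 0.2092, 0.006]]
```

View pics/crop1.png

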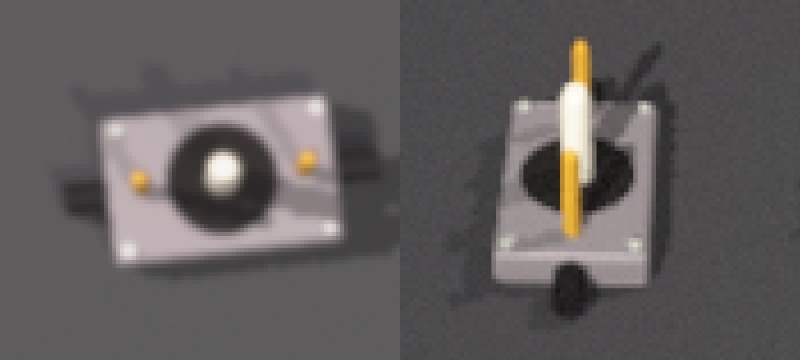

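View pics/wrist0.png

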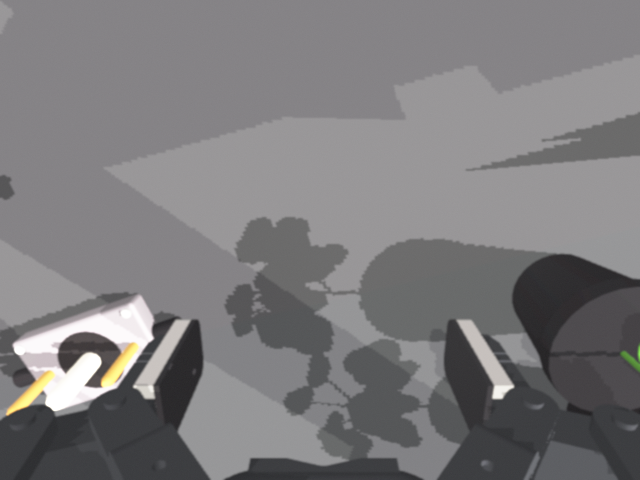

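The base at (320,214) is 0.538 m from the robot; the others are 0.36, 0.36 and 0.42 m. The crop shows the white spine, two brass studs and a clear base, so this is the one meant. I'll look at it closer with the wrist camera.

{"name": "apply_moves", "arguments": {"moves": [[[39.5,-47,5,-68,1],[39.5,-47,5,-68,1],[39.5,-47,5,-68,1],[39.5,-47,5,-68,1],[39.5,-47,5,-68,1],[39.5,-47,5,-68,1],[39.5,-47,5,-68,1],[39.5,-47,5,-68,1],[39.5,-47,5,-68,1],[39.5,-47,5,-68,1]]]}}

```text
clock: 1.15
eef_pos: [0.4641, 0.1475, 0.2714]
orientation: [-0.001, 0.663, 0.748, -0.0]
wrist_force: [0.9, -0.3, 0.6]
opening: 0.0855
```

{"name": "apply_moves", "arguments": {"moves": [[[7,-8,1,-4,1],[7,-8,1,-4,1],[7,-8,1,-4,1],[7,-8,1,-4,1],[7,-8,1,-4,1],[7,-8,1,-4,1]]]}}

```text
clock: 1.75
eef_pos: [0.533, 0.0689, 0.2814]
orientation: [-0.001, 0.688, 0.725, -0.0]
wrist_force: [0.7, 1.3, 0.4]
opening: 0.0853
```

Run:
```python
from h import *
s=snap('wrist','w1'); o=r.get_obs();print(o['eef_pos'],o['orientation'],o['qpos'],o['wrist_force'])
```

```text
[0.53307713 0.06900601 0.28154431] [-8.82547046e-04  6.88143905e-01  7.25573628e-01 -3.12507905e-04] [-7.93054583e-02  2.08124718e-01  1.47803455e+00  6.27260206e-04
  1.45719914e+00 -1.32316938e-01] [ 0.63158552  0.44404017 -0.424235  ]
```

View pics/w1.png

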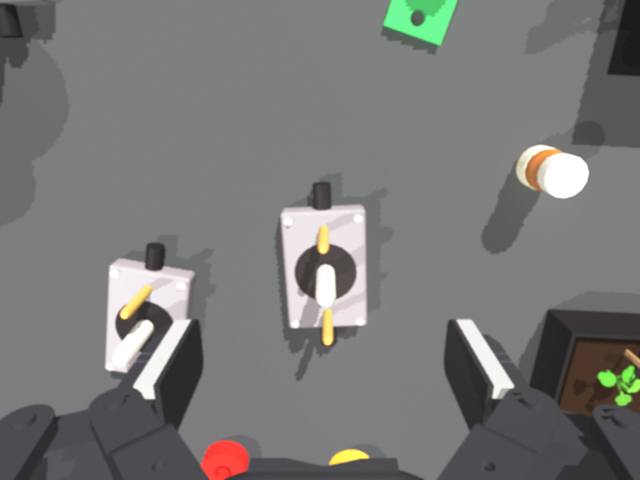

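```bash
python3 - <<'E'
from h import *
s=load('w1');C=cloud(s);f=s['frame'];print('cam',-s['R'].T@s['t'])
cv2.imwrite('pics/c2.png',cv2.cvtColor(cv2.resize(f[170:360,260:390],(520,760)[0:2],interpolation=2)[:600*760//760],4))
reg=(np.hypot(C[...,0]-.538,C[...,1]+.023)<.09)
for lo,hi in((.04,.066),(.066,.078),(.078,.084),(.084,.09)):
    m=reg&(C[...,2]>lo)&(C[...,2]<hi)
    n,L,st,ce=cv2.connectedComponentsWithStats(m.astype(np.uint8))
    for i in range(1,n):
        if st[i,4]>5:print(lo,hi,st[i],ce[i].round(1),C[L==i].mean(0).round(4))
m=reg&(abs(C[...,2]-.024)<.003)
print(np.median(C[m][:,2]))
E
python3 -c "
import cv2;a=cv2.imread('pics/w1.png')[190:350,265:390];cv2.imwrite('pics/c3.png',cv2.resize(a,None,fx=3.7,fy=3.7,interpolation=2))"
```

```text
cam [0.52928523 0.15382576 0.42592872]
0.04 0.066 [318 230  11  13  96] [323.1 235.4] [0.5348 0.0275 0.0539]
0.04 0.066 [317 270  19  20 201] [325.7 277.5] [ 0.5395 -0.015   0.0533]
0.04 0.066 [323 315  10  17 131] [327.5 322.8] [ 0.544  -0.064   0.0532]
0.066 0.078 [318 239  11   8  52] [323.3 242.3] [0.535  0.0275 0.073 ]
0.066 0.078 [316 282  20  14 111] [325.2 286.4] [ 0.5391 -0.0155  0.0719]
0.066 0.078 [323 329  10  11  74] [327.7 333.1] [ 0.5441 -0.064   0.0723]
0.078 0.084 [318 244  11  10  82] [323.  248.6] [0.5349 0.0244 0.0804]
0.078 0.084 [316 287  20  19 128] [325.6 293.6] [ 0.5396 -0.0179  0.0816]
0.078 0.084 [323 336  10   9  64] [327.6 340.1] [ 0.5441 -0.0665  0.0803]
0.084 0.09 [318 292  16  14 163] [325.6 298.8] [ 0.5397 -0.0208  0.0862]
0.025615573344103477
```

View pics/c3.png

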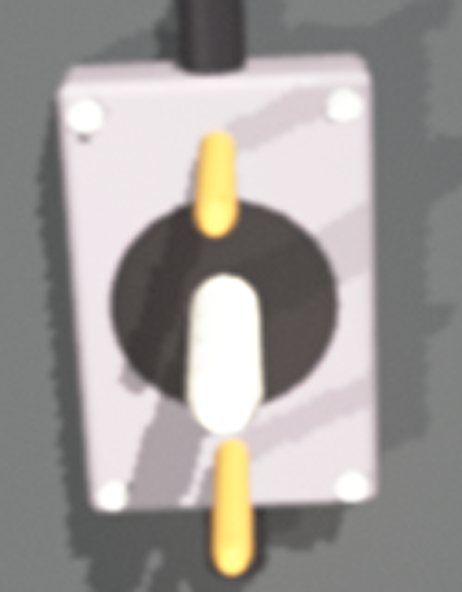

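{"name": "apply_moves", "arguments": {"moves": [[[-10,27,0,2.7,1],[-10,27,0,2.7,1],[-10,27,0,2.7,1],[-10,27,0,2.7,1],[-10,27,0,2.7,1],[-10,27,0,2.7,1],[-10,27,0,2.7,1],[-10,27,0,2.7,1],[-10,27,0,2.7,1],[-10,27,0,2.7,1]]]}}

```text
clock: 2.8
eef_pos: [0.4334, 0.3381, 0.2816]
orientation: [-0.001, 0.671, 0.741, -0.0]
wrist_force: [-0.3, 0.1, 0.2]
opening: 0.0855
```

```bash
cat >> h.py <<'E'
def ring(s,lo,hi,near,zt,smin=120):
    f=s['frame'];hs=cv2.cvtColor(f,cv2.COLOR_RGB2HSV);C=cloud(s)
    m=(hs[...,0]>=lo)&(hs[...,0]<=hi)&(hs[...,1]>smin)&(hs[...,2]>40)&(np.hypot(C[...,0]-near[0],C[...,1]-near[1])<.05)
    T=m&(abs(C[...,2]-zt)<.004)
    P=C[T]; 
    if len(P)<30: return None
    # circle on top face: outer contour -> hull
    h=cv2.convexHull(P[:,:2].astype(np.float32));c,rad=cv2.minEnclosingCircle(h)
    return dict(n=len(P),z=np.median(P[:,2]),c=np.array(c),rad=rad,mean=P.mean(0))
E
python3 - <<'E'
from h import *
s=snap('wrist','w2'); o=r.get_obs();print(o['eef_pos'],o['orientation'])
print(ring(s,100,130,(.432,.281),.022))
E
```

```text
[0.4335229  0.33800277 0.28163817] [-7.65552561e-04  6.71461526e-01  7.41038942e-01 -3.46642563e-04]
{'n': 2063, 'z': np.float64(0.023355098668541824), 'c': array([0.43494475, 0.28407836]), 'rad': 0.02835727296769619, 'mean': array([0.43499458, 0.28514207, 0.02326682])}
```

View pics/w2.png

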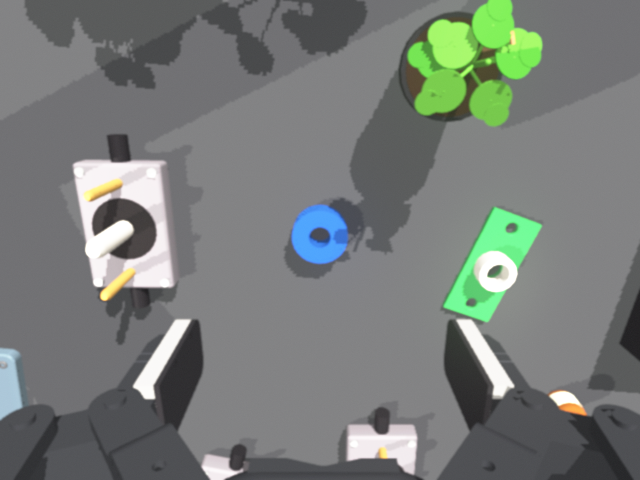

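Run:
```python
from h import *
s=load('w2');f=s['frame']
a=f[195:275,280:360];cv2.imwrite('pics/c4.png',cv2.cvtColor(cv2.resize(a,None,fx=7,fy=7,interpolation=2),4))
b=f[200:330,435:550];cv2.imwrite('pics/c5.png',cv2.cvtColor(cv2.resize(b,None,fx=4.5,fy=4.5,interpolation=2),4))
s=load('w1')
# spine: tip ellipse in c3: rows/cols crop(265,190)/3.7
for nm,u,v,z in(('spine tip',226,410,.085),('studA tip',216,227,.080),('studB tip',231,564,.080)):
    print(nm,world(s,265+u/3.7,190+v/3.7,z).round(4))
# corners of base top: white screws
for u,v in((85,116),(344,105),(352,486),(110,495)): print(world(s,265+u/3.7,190+v/3.7,.025).round(4))
```

```text
spine tip [ 0.5403 -0.0233  0.085 ]
studA tip [0.5354 0.0217 0.08  ]
studB tip [ 0.5441 -0.0693  0.08  ]
[0.4999 0.0303 0.025 ]
[0.5684 0.0371 0.025 ]
[ 0.5798 -0.0769  0.025 ]
[ 0.5103 -0.0837  0.025 ]
```

View pics/c4.png

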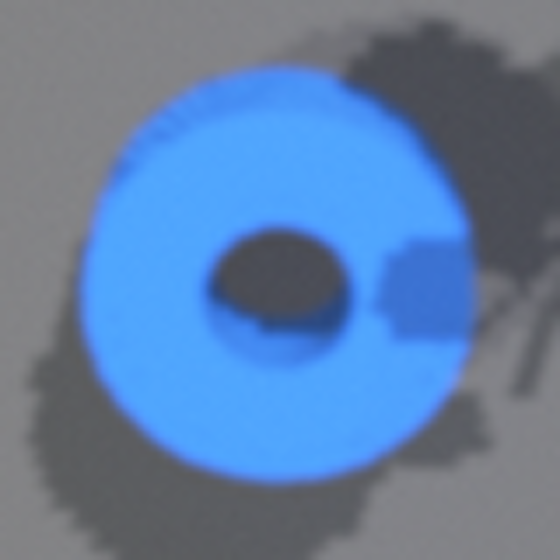

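View pics/c5.png

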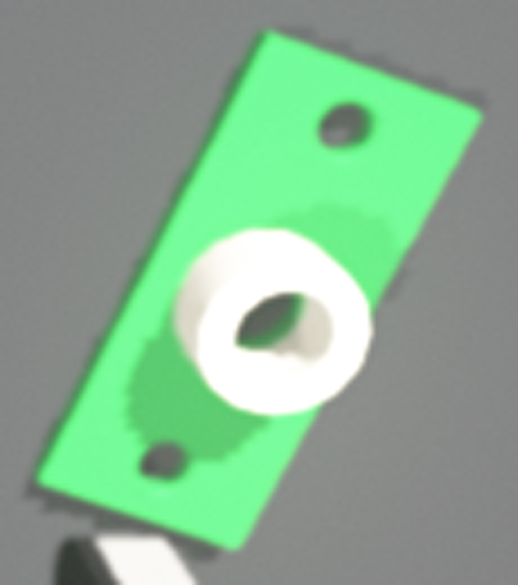

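Run:
```python
from h import *
s=load('w2')
print('blue',world(s,280+277.5/7-.4,195+296/7-.4,.022).round(4))
q=lambda u,v,z:world(s,435+u/4.5-.4,200+v/4.5-.4,z)
a=q(346,126,.006);b=q(165,461,.006);print('holes',a.round(4),b.round(4),((a+b)/2).round(4),np.linalg.norm(a-b),np.degrees(np.arctan2(*(a-b)[:2])))
print('hub top',q(284,327,.026).round(4))
cs=np.array([q(*c,.006) for c in((268,30),(484,116),(240,550),(36,483))]);print(cs.round(4),cs.mean(0).round(4))
```

```text
blue [0.4346 0.2838 0.022 ]
holes [0.6317 0.3084 0.006 ] [0.6085 0.2197 0.006 ] [0.6201 0.264  0.006 ] 0.09164034247244014 14.664292468887323
hub top [0.6194 0.2655 0.026 ]
[[0.6087 0.3289 0.006 ]
 [0.6625 0.3139 0.006 ]
 [0.6322 0.1973 0.006 ]
 [0.5783 0.2106 0.006 ]] [0.6204 0.2627 0.006 ]
```

{"name": "apply_moves", "arguments": {"moves": [[[0.1,-5.4,-8,0,1],[0.1,-5.4,-13,0,1],[0.1,-5.4,-17,0,1],[0.1,-5.4,-21,0,1],[0.1,-5.4,-24,0,1],[0.1,-5.4,-26,0,1],[0.1,-5.4,-27,0,1],[0.1,-5.4,-27.8,0,1],[0.1,-5.4,-27.8,0,1]]]}}

```text
clock: 3.75
eef_pos: [0.4352, 0.2838, 0.0038]
orientation: [-0.001, 0.672, 0.741, -0.0]
wrist_force: [0.4, 0.6, 0.7]
opening: 0.0852
```

{"name": "apply_moves", "arguments": {"moves": [[[0,0,0,0,-1],[0,0,0,0,-1],[0,0,0,0,-1],[0,0,0,0,-1],[0,0,0,0,-1],[0,0,0,0,-1],[0,0,0,0,-1],[0,0,0,0,-1]]], "newtons": 40}}

```text
clock: 4.55
eef_pos: [0.4362, 0.2843, 0.0057]
orientation: [0.0, 0.672, 0.741, 0.001]
wrist_force: [-1.0, -0.4, 7.5]
opening: 0.054
```

{"name": "apply_moves", "arguments": {"moves": [[[0,0,1,0,-1],[0,0,3,0,-1],[0,0,6,0,-1],[0,0,10,0,-1],[0,0,14,0,-1],[0,0,18,0,-1],[0,0,20,0,-1],[0,0,20,0,-1]]]}}

```text
clock: 5.35
eef_pos: [0.4382, 0.2852, 0.2104]
orientation: [0.002, 0.672, 0.741, 0.005]
wrist_force: [0.0, 0.9, -0.4]
opening: 0.0539
```

Run:
```python
from h import *
s=snap('wrist','w3'); o=r.get_obs();print(o['eef_pos'],o['orientation'],o['opening'])
print(-s['R'].T@s['t'])
```

```text
[0.43694643 0.28471002 0.20786509] [0.00116409 0.67157184 0.740931   0.00334244] 0.05403191968233758
[0.42892178 0.36922331 0.35521671]
```

View pics/w3.png

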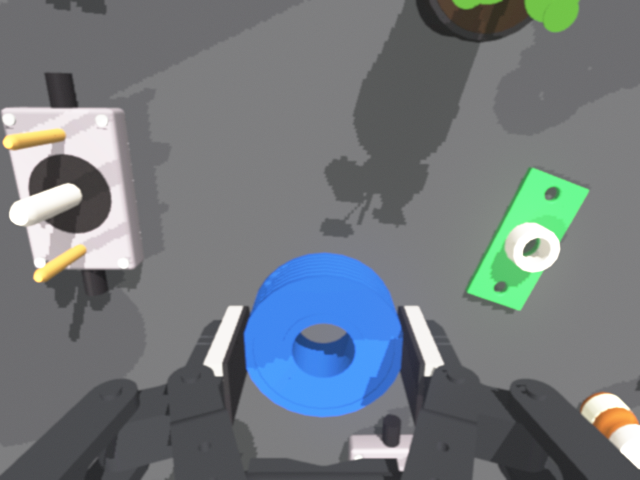

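Run:
```python
from h import *
s=load('w3');f=s['frame'];C=cloud(s)
a=f[240:425,230:420];cv2.imwrite('pics/c6.png',cv2.cvtColor(cv2.resize(a,None,fx=3.2,fy=3.2,interpolation=2),4))
hs=cv2.cvtColor(f,cv2.COLOR_RGB2HSV);m=(hs[...,0]>100)&(hs[...,0]<130)&(hs[...,1]>120)&(C[...,2]>.15)
m=cv2.erode(m.astype(np.uint8),np.ones((3,3)))>0
P=C[m];print(np.percentile(P[:,2],[1,10,50,90,99]))
T=P[abs(P[:,2]-np.percentile(P[:,2],70))<.004];
A=np.c_[T[:,:2],np.ones(len(T))];k,*_=np.linalg.lstsq(A,T[:,2],rcond=None);print('tilt',k)
print(cv2.minEnclosingCircle(T[:,:2].astype(np.float32)))
```

```text
[0.20886058 0.21748091 0.22787507 0.22881592 0.22958503]
tilt [0.00731446 0.00112155 0.22445829]
((0.438375860452652, 0.2850831151008606), 0.028547480702400208)
```

View pics/c6.png

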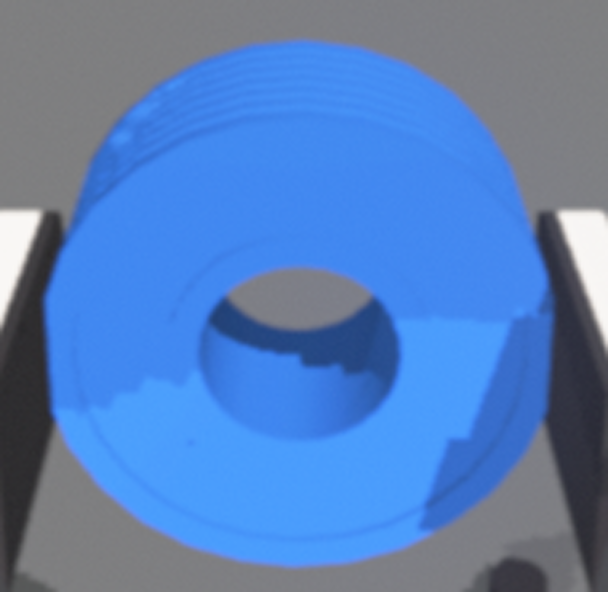

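{"name": "apply_moves", "arguments": {"moves": [[[10.4,-38,-3,0,-1],[10.4,-38,-3,0,-1],[10.4,-38,-3,0,-1],[10.4,-38,-3,0,-1],[10.4,-38,-3,0,-1],[10.4,-38,-3,0,-1],[10.4,-38,-3,0,-1],[10.4,-38,-3,0,-1],[10.4,-38,-3,0,-1],[10.4,-38,-3,0,-1]]]}}

```text
clock: 6.4
eef_pos: [0.5397, -0.0959, 0.1758]
orientation: [-0.001, 0.673, 0.74, 0.003]
wrist_force: [0.5, 0.2, -0.1]
opening: 0.0537
```

{"name": "apply_moves", "arguments": {"moves": [[[0,0,0,0,-1],[0,0,0,0,-1],[0,0,0,0,-1]]]}}

```text
clock: 6.7
eef_pos: [0.5394, -0.0945, 0.1757]
orientation: [-0.001, 0.672, 0.741, 0.003]
wrist_force: [0.8, 0.1, -0.1]
opening: 0.0541
```

Run:
```python
from h import *
print(r.get_obs()['eef_pos'])
s=snap('wrist','w4'); o=r.get_obs();print(o['eef_pos'],o['orientation'],o['opening'])
```

```text
[ 0.53940153 -0.09450949  0.17568881]
[ 0.53957177 -0.09470353  0.17588412] [-0.00085766  0.67194289  0.74059721  0.00279217] 0.054294162472924415
```

View pics/w4.png

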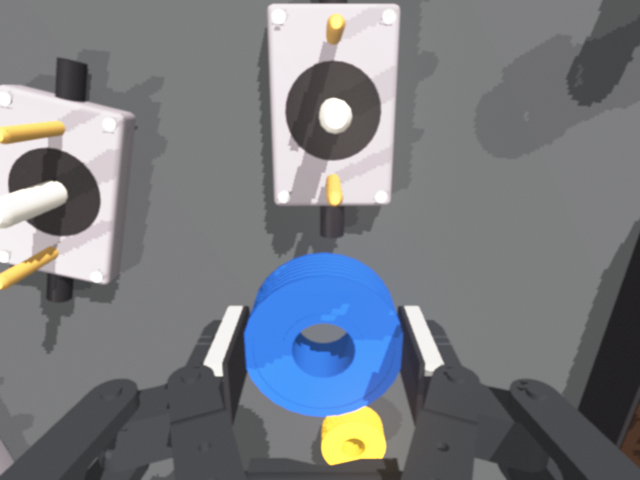

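```bash
cat > meas.py <<'E'
from h import *
import sys
def spine(s,near=(.54,-.022),zlo=.024):
    C=cloud(s);reg=np.hypot(C[...,0]-near[0],C[...,1]-near[1])<.02
    hs=cv2.cvtColor(s['frame'],cv2.COLOR_RGB2HSV)
    m=reg&(C[...,2]>.072)&(C[...,2]<.095)&(hs[...,1]<90)
    n,L,st,ce=cv2.connectedComponentsWithStats(m.astype(np.uint8))
    i=1+np.argmax(st[1:,4]);P=C[L==i];T=P[P[:,2]>np.percentile(P[:,2],60)-.002]
    return ce[i],T.mean(0),st[i]
def held(s,lo,hi,zmin):
    f=s['frame'];C=cloud(s)
    hs=cv2.cvtColor(f,cv2.COLOR_RGB2HSV);m=((hs[...,0]>=lo)&(hs[...,0]<=hi))&(hs[...,1]>120)&(C[...,2]>zmin)
    m[:245]=0
    m=cv2.erode(m.astype(np.uint8),np.ones((3,3)))>0
    P=C[m];zt=np.percentile(P[:,2],75);T=P[abs(P[:,2]-zt)<.003]
    return np.r_[cv2.minEnclosingCircle(T[:,:2].astype(np.float32))[0],zt]
E
python3 - <<'E'
from meas import *
s=load('w4');f=s['frame']
print(spine(s),held(s,100,130,.13))
a=f[0:210,260:410];cv2.imwrite('pics/c7.png',cv2.cvtColor(cv2.resize(a,None,fx=2.85,fy=2.85,interpolation=2),4))
a=f[240:425,230:420];cv2.imwrite('pics/c8.png',cv2.cvtColor(cv2.resize(a,None,fx=3.2,fy=3.2,interpolation=2),4))
E
```

```text
(array([335.36353078, 116.17421603]), array([ 0.53946823, -0.02201026,  0.08624516]), array([319,  99,  33,  35, 861], dtype=int32)) [ 0.54001331 -0.09479816  0.19366478]
```

View pics/c7.png

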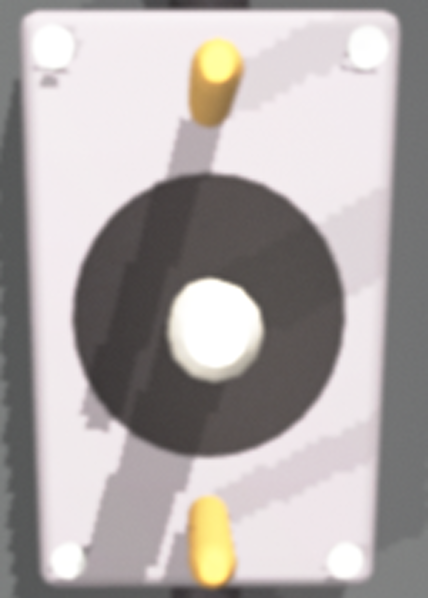

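View pics/c8.png

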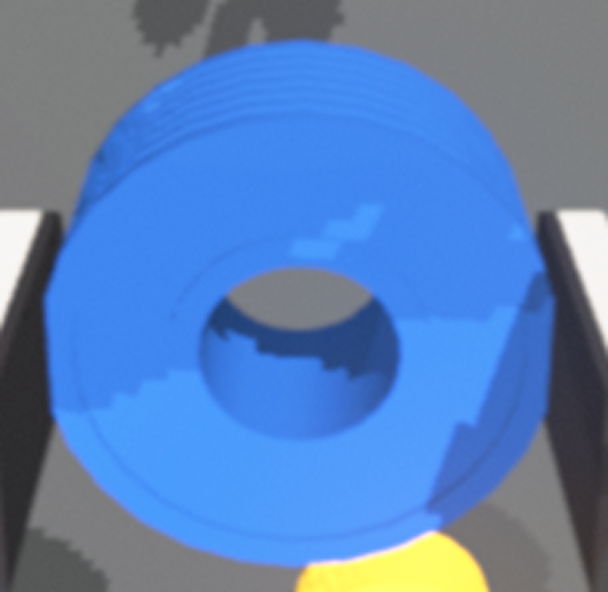

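Run:
```python
from meas import *
s=load('w4')
q=lambda u,v,z:world(s,260+u/2.85-.3,0+v/2.85-.3,z)
print('tip',q(215,325,.085),'A',q(219,61,.080),'B',q(213,568,.080))
cs=np.array([q(*c,.024) for c in((53,48),(368,47),(346,561),(67,561))]);print(cs.mean(0))
a=(cs[0]+cs[1]-cs[2]-cs[3])/2;print('yaw',np.degrees(np.arctan2(-a[0],a[1])))
d=q(219,61,.08)-q(213,568,.08);print(np.linalg.norm(d),np.degrees(np.arctan2(-d[0],d[1])),(q(219,61,.08)+q(213,568,.08))/2)
for z in(.1915,.193):print('pack',world(s,230+299.5/3.2-.35,240+354/3.2-.35,z))
```

```text
tip [ 0.53911326 -0.02058632  0.085     ] A [0.53512655 0.02444673 0.08      ] B [ 0.54395703 -0.06807485  0.08      ]
[ 0.53946398 -0.02237171  0.024     ]
yaw 5.581759193835859
0.09294202316341367 5.451934335362854 [ 0.53954179 -0.02181406  0.08      ]
pack [ 0.54002421 -0.09599528  0.1915    ]
pack [ 0.53992394 -0.09500318  0.193     ]
```

{"name": "apply_moves", "arguments": {"moves": [[[-0.06,3,0,0,-1],[-0.06,6,0,0,-1],[-0.06,7.32,-2,0,-1],[-0.06,7.32,-4,0,-1],[-0.06,7.32,-5.5,0,-1],[-0.06,7.32,-6,0,-1],[-0.06,7.32,-6,0,-1],[-0.06,7.32,-6,0,-1],[-0.06,7.32,-6,0,-1]]]}}

```text
clock: 7.65
eef_pos: [0.5397, -0.0217, 0.1169]
orientation: [-0.0, 0.672, 0.741, 0.003]
wrist_force: [0.7, -0.2, 0.0]
opening: 0.0541
```

Run:
```python
from meas import *
print(r.get_obs()['eef_pos'])
s=snap('wrist','w5'); t=snap('side','s5')
print(held(s,100,130,.09))
a=s['frame'][240:425,230:420];a=cv2.resize(a,(500,487),interpolation=2)
b=t['frame'][180:280,260:360];b=cv2.resize(b,(290,290),interpolation=2);b=np.vstack([b,np.zeros((197,290,3),np.uint8)])
cv2.imwrite('pics/c9.png',cv2.cvtColor(np.hstack([a,b]),4))
```

```text
[ 0.53968148 -0.02170826  0.11691327]
[ 0.54017633 -0.02170967  0.13486724]
```

View pics/c9.png

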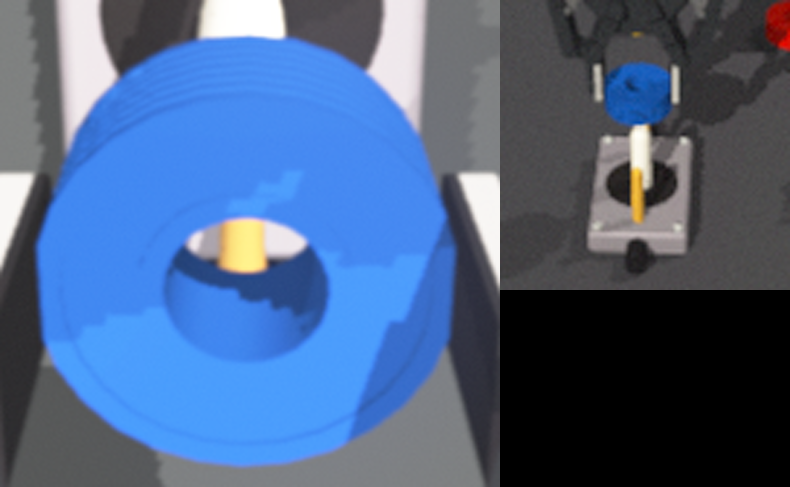

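{"name": "apply_moves", "arguments": {"moves": [[[-0.07,0,0,0,-1],[-0.07,0,-1,0,-1],[-0.07,0,-2,0,-1],[-0.07,0,-2.5,0,-1],[-0.07,0,-3,0,-1],[-0.07,0,-3.5,0,-1],[-0.07,0,-4,0,-1],[-0.07,0,-4,0,-1]]]}}

```text
clock: 8.55
eef_pos: [0.5383, -0.0216, 0.0759]
orientation: [-0.001, 0.672, 0.741, 0.003]
wrist_force: [-0.2, -0.4, -0.8]
opening: 0.0542
```

{"name": "apply_moves", "arguments": {"moves": [[[0,0,-1,0,-1],[0,0,-2,0,-1],[0,0,-3,0,-1],[0,0,-3.7,0,-1],[0,0,-4.1,0,-1],[0,0,-4.4,0,-1],[0,0,-4.6,0,-1],[0,0,-4.6,0,-1]]]}}

```text
clock: 9.35
eef_pos: [0.5385, -0.0217, 0.03]
orientation: [-0.001, 0.672, 0.741, 0.003]
wrist_force: [-0.6, 0.7, -0.8]
opening: 0.0543
```

{"name": "apply_moves", "arguments": {"moves": [[[0,0,-0.1,0,-1],[0,0,-0.2,0,-1],[0,0,-0.2,0,-1]]]}}

```text
clock: 9.65
eef_pos: [0.5388, -0.0216, 0.0297]
orientation: [-0.0, 0.672, 0.741, 0.003]
wrist_force: [-3.9, 0.3, 12.8]
opening: 0.0539
```

Run:
```python
from meas import *
print(r.get_obs()['wrist_force'],r.get_obs()['eef_pos'])
s=snap('wrist','w6')
print(held(s,100,130,.02))
```

```text
[-3.87561263  0.28937651 12.82709022] [ 0.53875708 -0.02163711  0.02969027]
[ 0.53882754 -0.0213665   0.04780911]
```

View pics/w6.png

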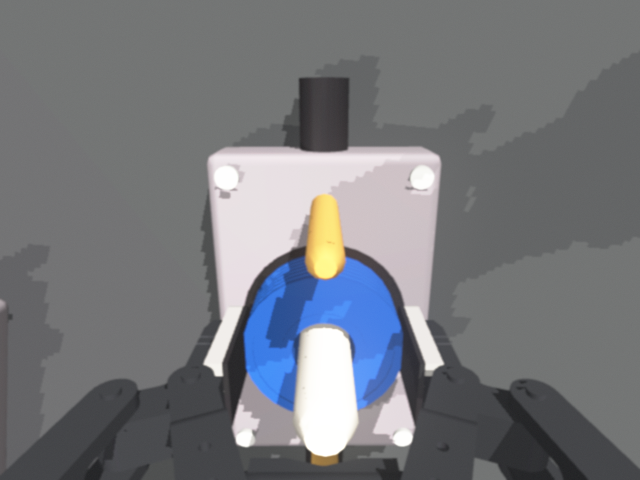

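The blue pack is down the spine on the base: contact is 12.8 N and its top is at 0.048 m. Releasing and going to the red pack.

{"name": "apply_moves", "arguments": {"moves": [[[0,0,0.1,0,1],[0,0,0.1,0,1],[0,0,0.1,0,1],[0,0,0.1,0,1],[0,0,0.1,0,1],[0,0,4,0,1],[0,0,8,0,1],[0,0,12,0,1],[0,0,16,0,1],[0,0,18,0,1]]]}}

```text
clock: 10.7
eef_pos: [0.5402, -0.022, 0.2135]
orientation: [0.002, 0.672, 0.741, 0.004]
wrist_force: [0.6, 0.7, 0.4]
opening: 0.0854
```

{"name": "apply_moves", "arguments": {"moves": [[[-11,-22,5,0,1],[-11,-22,5,0,1],[-11,-22,5,0,1],[-11,-22,5,0,1],[-11,-22,5,0,1],[-11,-22,5,0,1],[-11,-22,5,0,1],[-11,-22,5,0,1]]]}}

```text
clock: 11.5
eef_pos: [0.4303, -0.241, 0.263]
orientation: [0.002, 0.672, 0.741, 0.005]
wrist_force: [0.1, -0.5, 0.4]
opening: 0.0853
```

Run:
```python
from meas import *
print(r.get_obs()['eef_pos'])
s=snap('wrist','w7');t=snap('side','s7')
print(ring(s,0,8,(.428,-.296),.022))
```

```text
[ 0.4302957  -0.24098016  0.26304211]
{'n': 2229, 'z': np.float64(0.023336913712464425), 'c': array([ 0.42771742, -0.29679418]), 'rad': 0.02843894623219967, 'mean': array([ 0.42798126, -0.29596225,  0.02325342])}
```

View pics/w7.png

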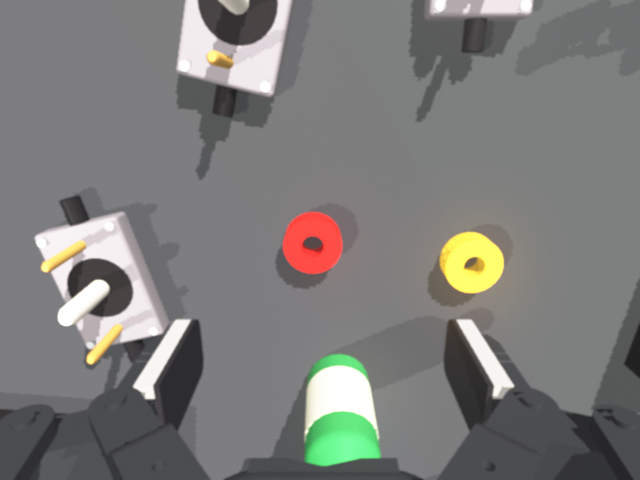

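View pics/s7.png

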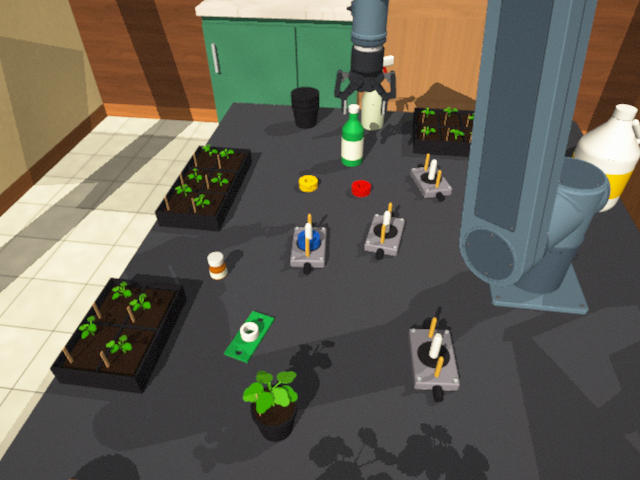

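Run:
```python
from meas import *
C=cloud(load('top0'));Z=C[...,2]
m=(Z>.03)&(C[...,1]<-.38)&(C[...,1]>-.6)&(C[...,0]>.38)&(C[...,0]<.6)
P=C[m];print(len(P),P.min(0),P.max(0),[ (P[P[:,2]>z][:,:2].mean(0).round(3)) for z in(.05,.1,.15)])
S=cloud(load('s7'));m=(S[...,2]>.02)&(S[...,2]<.12)&(S[...,1]<-.38)&(S[...,1]>-.6)&(S[...,0]>.38)&(S[...,0]<.6)
print(S[m].min(0),S[m].max(0))
```

```text
1283 [ 0.43528894 -0.48917384  0.03025322] [ 0.5034395  -0.42465894  0.19717324] [array([ 0.467, -0.447]), array([ 0.468, -0.45 ]), array([ 0.469, -0.457])]
[ 0.43849174 -0.46499011  0.02022621] [ 0.50663177 -0.4237113   0.11999548]
```

{"name": "apply_moves", "arguments": {"moves": [[[-0.2,-5.6,-5,0,1],[-0.2,-5.6,-10,0,1],[-0.2,-5.6,-15,0,1],[-0.2,-5.6,-19,0,1],[-0.2,-5.6,-22,0,1],[-0.2,-5.6,-24,0,1],[-0.2,-5.6,-25.2,0,1],[-0.2,-5.6,-25.7,0,1],[-0.2,-5.6,-25.7,0,1]]]}}

```text
clock: 12.5
eef_pos: [0.4292, -0.296, 0.0061]
orientation: [0.002, 0.671, 0.742, 0.005]
wrist_force: [0.3, 0.2, 0.3]
opening: 0.0853
```

{"name": "apply_moves", "arguments": {"moves": [[[0,0,0,0,-1],[0,0,0,0,-1],[0,0,0,0,-1],[0,0,0,0,-1],[0,0,0,0,-1],[0,0,0,0,-1],[0,0,0,0,-1],[0,0,0,0,-1]]], "newtons": 40}}

```text
clock: 13.3
eef_pos: [0.43, -0.2967, 0.0079]
orientation: [0.003, 0.671, 0.742, 0.005]
wrist_force: [-0.8, 1.4, 6.6]
opening: 0.0539
```

{"name": "apply_moves", "arguments": {"moves": [[[0,0,1,0,-1],[0,0,3,0,-1],[0,0,6,0,-1],[0,0,10,0,-1],[0,0,14,0,-1],[0,0,18,0,-1],[0,0,18,0,-1],[0,0,18,0,-1]]]}}

```text
clock: 14.1
eef_pos: [0.4303, -0.2971, 0.1897]
orientation: [0.005, 0.671, 0.742, 0.004]
wrist_force: [-0.7, -0.5, -2.1]
opening: 0.0532
```

{"name": "apply_moves", "arguments": {"moves": [[[10.9,20.2,-1,0,-1],[10.9,20.2,-1,0,-1],[10.9,20.2,-1,0,-1],[10.9,20.2,-1,0,-1],[10.9,20.2,-1,0,-1],[10.9,20.2,-1,0,-1],[10.9,20.2,-1,0,-1],[10.9,20.2,-1,0,-1],[10.9,20.2,-1,0,-1]]]}}

```text
clock: 15.0
eef_pos: [0.5386, -0.0963, 0.1794]
orientation: [0.005, 0.671, 0.741, 0.004]
wrist_force: [-0.0, -0.2, -0.8]
opening: 0.0539
```

Run:
```python
from meas import *
o=r.get_obs();print(o['eef_pos'],o['orientation'])
s=snap('wrist','w8')
print(spine(s),held(s,0,8,.13))
```

```text
[ 0.53859717 -0.09629076  0.17936719] [0.00465487 0.67129606 0.74116353 0.00406908]
(array([335.30604982, 111.33214709]), array([ 0.53957688, -0.02203896,  0.08632194]), array([320,  95,  32,  34, 843], dtype=int32)) [ 0.5388931  -0.09687997  0.19513443]
```

View pics/w8.png

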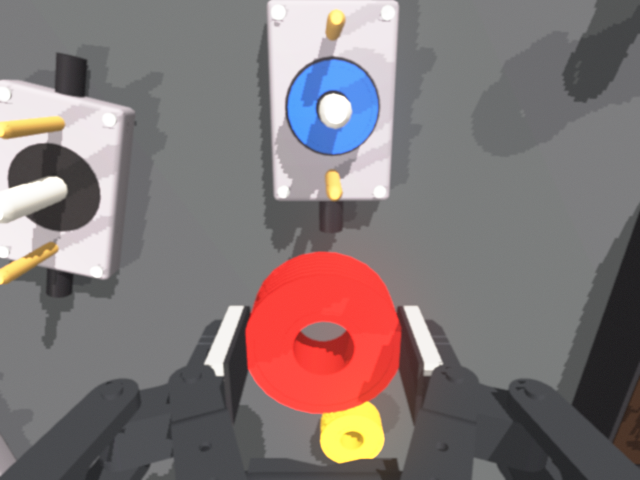

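{"name": "apply_moves", "arguments": {"moves": [[[0.06,3,0,0,-1],[0.06,6,0,0,-1],[0.06,7.5,-2,0,-1],[0.06,7.5,-4,0,-1],[0.06,7.5,-5.5,0,-1],[0.06,7.5,-6,0,-1],[0.06,7.5,-6,0,-1],[0.06,7.5,-6,0,-1],[0.06,7.5,-6,0,-1]]]}}

```text
clock: 15.95
eef_pos: [0.54, -0.0219, 0.1205]
orientation: [0.006, 0.672, 0.741, 0.005]
wrist_force: [0.3, -0.6, -1.2]
opening: 0.0536
```

Run:
```python
from meas import *
o=r.get_obs();print(o['eef_pos'],o['orientation'])
s=snap('wrist','w9')
print(held(s,0,8,.09))
```

```text
[ 0.54000564 -0.02186206  0.12054129] [0.005661   0.67157904 0.74089688 0.00462157]
[ 0.54056609 -0.0222551   0.13631733]
```

{"name": "apply_moves", "arguments": {"moves": [[[-0.1,0.04,0,0,-1],[-0.1,0.04,-1,0,-1],[-0.1,0.04,-2,0,-1],[-0.1,0.04,-2.5,0,-1],[-0.1,0.04,-3,0,-1],[-0.1,0.04,-3.5,0,-1],[-0.1,0.04,-4,0,-1],[-0.1,0.04,-4,0,-1]]]}}

```text
clock: 16.8
eef_pos: [0.5385, -0.0212, 0.0797]
orientation: [0.005, 0.672, 0.741, 0.004]
wrist_force: [0.7, 0.1, -0.9]
opening: 0.0531
```

{"name": "apply_moves", "arguments": {"moves": [[[0,0,-0.7,0,-1],[0,0,-1.4,0,-1],[0,0,-1.9,0,-1],[0,0,-2.2,0,-1],[0,0,-2.4,0,-1],[0,0,-2.6,0,-1],[0,0,-2.6,0,-1]]]}}

```text
clock: 17.5
eef_pos: [0.5386, -0.0213, 0.054]
orientation: [0.005, 0.672, 0.741, 0.004]
wrist_force: [-1.4, -0.3, 1.6]
opening: 0.0535
```

{"name": "apply_moves", "arguments": {"moves": [[[0,0,-0.1,0,-1],[0,0,-0.2,0,-1],[0,0,-0.2,0,-1]]]}}

```text
clock: 17.8
eef_pos: [0.5386, -0.0213, 0.0539]
orientation: [0.006, 0.671, 0.741, 0.004]
wrist_force: [-5.2, 0.6, 15.6]
opening: 0.0535
```

Run:
```python
from meas import *
s=snap('wrist','w10')
print(held(s,0,8,.04))
```

```text
[ 0.53879666 -0.02223472  0.06977861]
```

View pics/w10.png

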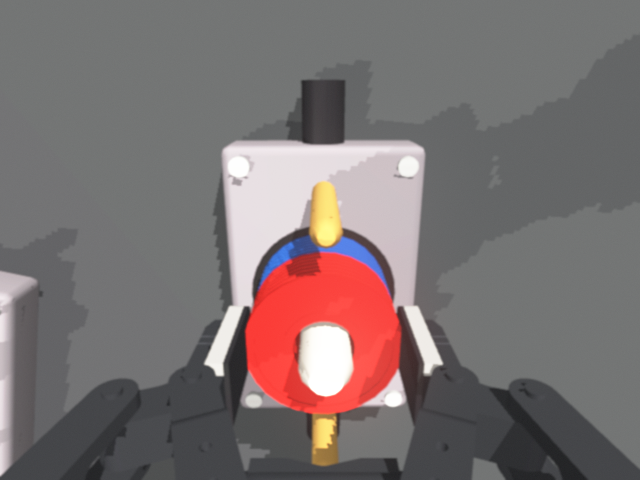

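{"name": "apply_moves", "arguments": {"moves": [[[0,0,0.1,0,1],[0,0,0.1,0,1],[0,0,0.1,0,1],[0,0,0.1,0,1],[0,0,0.1,0,1],[0,0,4,0,1],[0,0,8,0,1],[0,0,12,0,1],[0,0,16,0,1],[0,0,18,0,1]]]}}

```text
clock: 18.85
eef_pos: [0.54, -0.0216, 0.2377]
orientation: [0.008, 0.671, 0.741, 0.006]
wrist_force: [-0.7, -0.6, 0.1]
opening: 0.0851
```

{"name": "apply_moves", "arguments": {"moves": [[[9.5,34,3,-20,1],[9.5,34,3,-20,1],[9.5,34,3,-20,1],[9.5,34,3,-20,1],[9.5,34,3,-20,1],[9.5,34,3,-20,1],[9.5,34,3,-20,1],[9.5,34,3,-20,1],[9.5,34,3,-20,1],[9.5,34,3,-20,1]]]}}

```text
clock: 19.85
eef_pos: [0.6347, 0.3181, 0.2668]
orientation: [0.009, 0.79, 0.613, 0.003]
wrist_force: [0.1, 0.0, 0.3]
opening: 0.0857
```

Run:
```python
from meas import *
o=r.get_obs();print(o['eef_pos'],o['orientation'])
s=snap('wrist','w11');t=snap('side','s11')
f=s['frame'];a=f[130:330,240:400];cv2.imwrite('pics/c11.png',cv2.cvtColor(cv2.resize(a,None,fx=3,fy=3,interpolation=2),4))
a=t['frame'][190:290,250:350];cv2.imwrite('pics/c11s.png',cv2.cvtColor(cv2.resize(a,None,fx=5,fy=5,interpolation=2),4))
```

```text
[0.63467019 0.31808676 0.2667964 ] [0.00881966 0.7896654  0.61346523 0.00334431]
```

View pics/c11.png

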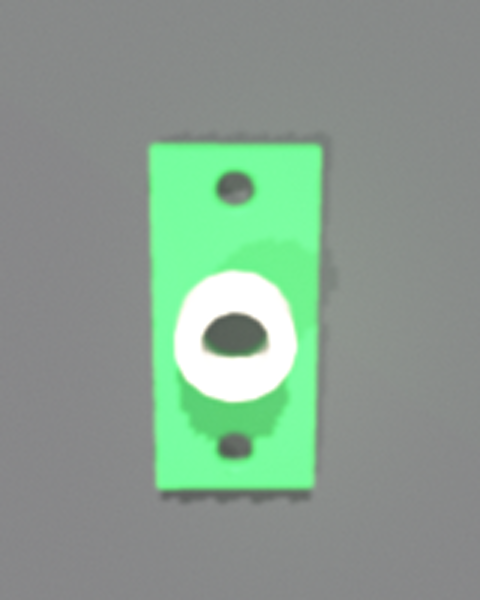

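View pics/c11s.png

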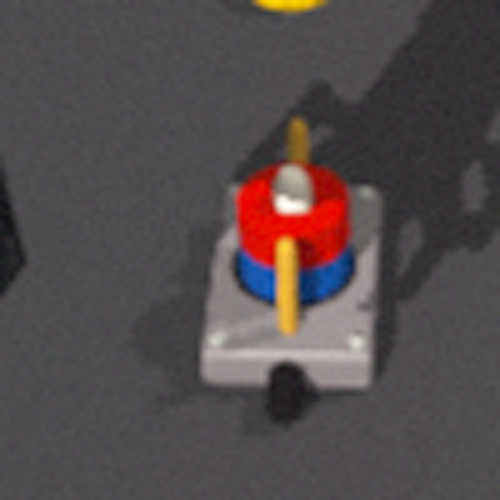

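Run:
```python
from meas import *
s=load('w11')
q=lambda u,v,z:world(s,240+u/3-.33,130+v/3-.33,z)
a=q(235,188,.006);b=q(235,446,.006);d=a-b
print('holes mid',(a+b)/2,np.linalg.norm(d),np.degrees(np.arctan2(-d[0],d[1])))
print('hub',q(236,336,.026))
cs=np.array([q(*c,.006) for c in((149,144),(322,144),(315,489),(156,489))]);print(cs.mean(0))
d=cs[0]+cs[1]-cs[2]-cs[3];print(np.degrees(np.arctan2(-d[0],d[1])))
print('jaw',np.degrees(np.arctan2(2*.61346**2-1,2*.61346*.78967)))
from scipy.spatial.transform import Rotation as Ro
w,x,y,z=r.get_obs()['orientation'];M=Ro.from_quat([x,y,z,w]).as_matrix();print(M.round(4))
```

```text
holes mid [0.61983603 0.26369723 0.006     ] 0.0916540734341094 -14.480081613864654
hub [0.62057852 0.26569208 0.026     ]
[0.619756  0.2625904 0.006    ]
-14.47244510931003
jaw -14.320757777781328
[[ 0.2491  0.9683  0.0167]
 [ 0.9685 -0.249  -0.0095]
 [-0.005   0.0185 -0.9998]]
```

{"name": "apply_moves", "arguments": {"moves": [[[-1.5,-5.4,-5,0,1],[-1.5,-5.4,-10,0,1],[-1.5,-5.4,-15,0,1],[-1.5,-5.4,-19,0,1],[-1.5,-5.4,-22,0,1],[-1.5,-5.4,-24,0,1],[-1.5,-5.4,-25,0,1],[-1.5,-5.4,-25.6,0,1],[-1.5,-5.4,-25.6,0,1],[-1.5,-5.4,-25.6,0,1]]]}}

```text
clock: 20.95
eef_pos: [0.621, 0.263, 0.0132]
orientation: [0.009, 0.79, 0.613, 0.005]
wrist_force: [-0.2, -0.1, -0.9]
opening: 0.0851
```

{"name": "apply_moves", "arguments": {"moves": [[[0,0,0,0,-1],[0,0,0,0,-1],[0,0,0,0,-1],[0,0,0,0,-1],[0,0,0,0,-1],[0,0,0,0,-1],[0,0,0,0,-1],[0,0,0,0,-1],[0,0,0,0,-1],[0,0,0,0,-1]]], "newtons": 50}}

```text
clock: 21.95
eef_pos: [0.6217, 0.2632, 0.0141]
orientation: [0.01, 0.79, 0.613, 0.006]
wrist_force: [-0.6, -0.2, 5.2]
opening: 0.0351
```

{"name": "apply_moves", "arguments": {"moves": [[[0,0,1,0,-1],[0,0,3,0,-1],[0,0,6,0,-1],[0,0,10,0,-1],[0,0,14,0,-1],[0,0,17,0,-1],[0,0,17,0,-1],[0,0,17,0,-1]]]}}

```text
clock: 22.75
eef_pos: [0.6215, 0.2632, 0.1847]
orientation: [0.01, 0.79, 0.613, 0.006]
wrist_force: [-0.3, -0.1, -1.6]
opening: 0.035
```

Run:
```python
from meas import *
o=r.get_obs();print(o['eef_pos'],o['orientation'])
s=snap('wrist','w12')
```

```text
[0.62152829 0.26323898 0.18465653] [0.00992255 0.79024417 0.61268174 0.00606488]
```

View pics/w12.png

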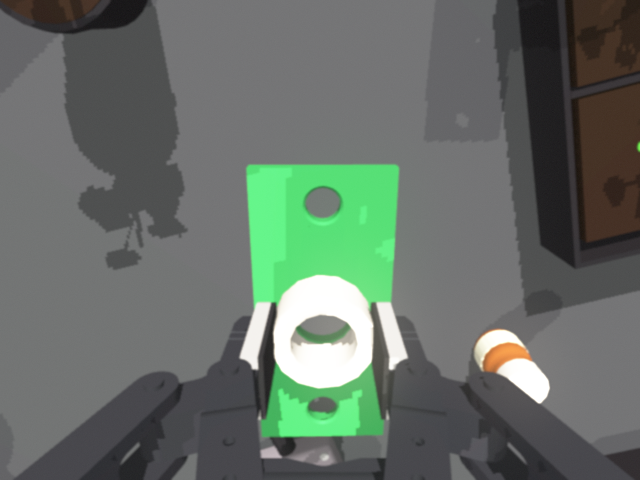

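{"name": "apply_moves", "arguments": {"moves": [[[-7.5,-36.5,0.5,20,-1],[-7.5,-36.5,0.5,20,-1],[-7.5,-36.5,0.5,20,-1],[-7.5,-36.5,0.5,20,-1],[-7.5,-36.5,0.5,20,-1],[-7.5,-36.5,0.5,20,-1],[-7.5,-36.5,0.5,20,-1],[-7.5,-36.5,0.5,20,-1],[-7.5,-36.5,0.5,20,-1],[-7.5,-36.5,0.5,20,-1]]]}}

```text
clock: 23.8
eef_pos: [0.5446, -0.102, 0.1862]
orientation: [0.006, 0.673, 0.74, 0.006]
wrist_force: [0.3, 0.6, -0.5]
opening: 0.0352
```

{"name": "apply_moves", "arguments": {"moves": [[[0,0,0,0,-1],[0,0,0,0,-1],[0,0,0,0,-1]]]}}

```text
clock: 24.1
eef_pos: [0.5446, -0.1008, 0.1858]
orientation: [0.006, 0.672, 0.741, 0.006]
wrist_force: [0.0, -0.8, -1.0]
opening: 0.0346
```

Run:
```python
from meas import *
o=r.get_obs();print(o['eef_pos'],o['orientation'])
s=snap('wrist','w13');print(spine(s))
f=s['frame'];a=f[130:450,230:420];cv2.imwrite('pics/c13.png',cv2.cvtColor(cv2.resize(a,None,fx=1.87,fy=1.87,interpolation=2),4))
```

```text
[ 0.54460428 -0.10077145  0.18582666] [0.00608578 0.67196988 0.74053085 0.00578856]
(array([324.01736973, 101.38709677]), array([ 0.53952932, -0.02201519,  0.08630235]), array([309,  85,  32,  34, 806], dtype=int32))
```

View pics/w13.png

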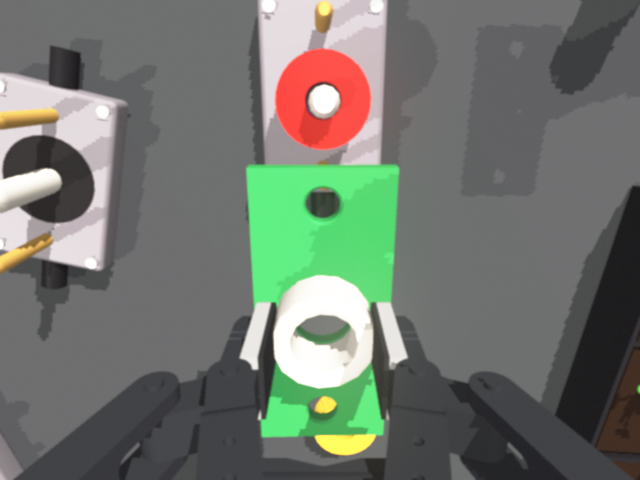

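View pics/c13.png

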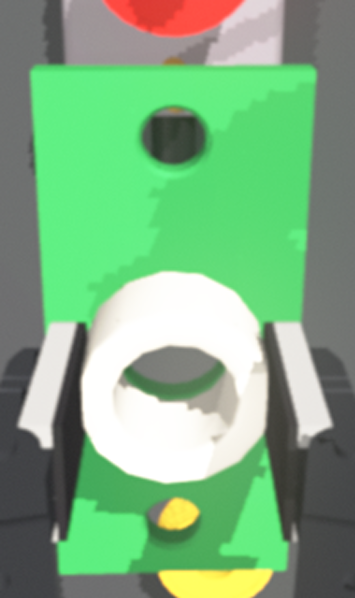

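Run:
```python
from meas import *
s=load('w13');C=cloud(s);hs=cv2.cvtColor(s['frame'],cv2.COLOR_RGB2HSV)
m=(hs[...,0]>50)&(hs[...,0]<80)&(hs[...,1]>120)&(C[...,2]>.14);m=cv2.erode(m.astype(np.uint8),np.ones((5,5)))>0
P=C[m];P=P[abs(P[:,2]-np.median(P[:,2]))<.006]
k,*_=np.linalg.lstsq(np.c_[P[:,:2]-[.5446,-.1008],np.ones(len(P))],P[:,2],rcond=None);print('plane',k,len(P))
def q(u,v,h=0):
    p=world(s,230+u/1.87-.25,130+v/1.87-.25,k[2]+h)
    for _ in range(3):
        z=k[0]*(p[0]-.5446)+k[1]*(p[1]+.1008)+k[2]+h;p=world(s,230+u/1.87-.25,130+v/1.87-.25,z)
    return p
a=q(174.5,136);b=q(174,514);d=a-b;print(a,b,(a+b)/2,np.linalg.norm(d),np.degrees(np.arctan2(-d[0],d[1])))
cs=np.array([q(*c) for c in((32,66),(316,66),(286,570),(59,574))]);print(cs.mean(0))
d=cs[0]+cs[1]-cs[2]-cs[3];print(np.degrees(np.arctan2(-d[0],d[1])),np.linalg.norm(d)/2)
print('hub bore',q(174.5,402,.02))
f=s['frame']
u,v=map(float,(324,15));
b=f[0:180,250:400];cv2.imwrite('pics/c14.png',cv2.cvtColor(cv2.resize(b,None,fx=3.3,fy=3.3,interpolation=2),4))
```

```text
plane [-0.00726508  0.00327616  0.17945728] 19876
[ 0.54063508 -0.05461191  0.1796374 ] [ 0.54935014 -0.14444565  0.17927978] [ 0.54499261 -0.09952878  0.17945859] 0.09025620382644871 5.541111338603927
[ 0.54502348 -0.10120821  0.17945286]
5.420792349457395 0.12086938593663714
hub bore [ 0.54492244 -0.10136336  0.19945309]
```

View pics/c14.png

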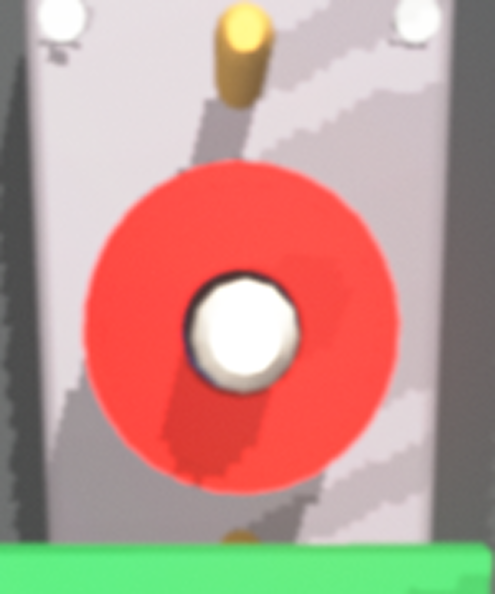

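{"name": "apply_moves", "arguments": {"moves": [[[-0.56,4,0,0,-1],[-0.56,7,0,0,-1],[-0.56,7.94,-2,0,-1],[-0.56,7.94,-4,0,-1],[-0.56,7.94,-5.5,0,-1],[-0.56,7.94,-6.5,0,-1],[-0.56,7.94,-6.5,0,-1],[-0.56,7.94,-6.5,0,-1],[-0.56,7.94,-6.5,0,-1]]]}}

```text
clock: 25.05
eef_pos: [0.5398, -0.0218, 0.122]
orientation: [0.007, 0.672, 0.74, 0.006]
wrist_force: [0.5, -0.2, -0.8]
opening: 0.0349
```

Run:
```python
from meas import *
o=r.get_obs();print(o['eef_pos'],o['orientation'])
s=snap('wrist','w14')
f=s['frame'];a=f[130:450,230:420];cv2.imwrite('pics/c15.png',cv2.cvtColor(cv2.resize(a,None,fx=1.87,fy=1.87,interpolation=2),4))
```

```text
[ 0.5398498  -0.02178458  0.12195888] [0.0070834  0.67206565 0.74043118 0.00626589]
```

View pics/c15.png

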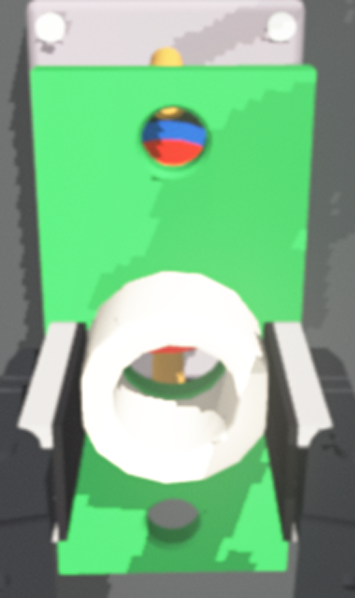

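Run:
```python
from meas import *
s=load('w14')
p=proj(s,[.5350,.0240,.080]);print((p-[230,130])*1.87)
q=lambda u,v,z:world(s,230+u/1.87-.25,130+v/1.87-.25,z)
print(q(166,56,.080))
cs=np.array([q(*c,.1150) for c in((32,66),(316,66),(286,570),(59,574))]);print(cs.mean(0))
```

```text
[167.47727635  98.81076838]
[0.53357916 0.03413301 0.08      ]
[ 0.5402883  -0.02247319  0.115     ]
```

{"name": "apply_moves", "arguments": {"moves": [[[-0.03,0.03,0,0,-1],[-0.03,0.03,-0.4,0,-1],[-0.03,0.03,-0.8,0,-1],[-0.03,0.03,-1.2,0,-1],[-0.03,0.03,-1.5,0,-1],[-0.03,0.03,-1.5,0,-1]]]}}

```text
clock: 25.7
eef_pos: [0.539, -0.0214, 0.1062]
orientation: [0.006, 0.672, 0.74, 0.006]
wrist_force: [0.4, 0.5, -0.2]
opening: 0.0349
```

{"name": "apply_moves", "arguments": {"moves": [[[0,0,-0.4,0,-1],[0,0,-0.8,0,-1],[0,0,-1.1,0,-1],[0,0,-1.4,0,-1],[0,0,-1.6,0,-1],[0,0,-1.6,0,-1]]]}}

```text
clock: 26.3
eef_pos: [0.5388, -0.0213, 0.0899]
orientation: [0.006, 0.672, 0.74, 0.006]
wrist_force: [0.5, 0.7, -1.2]
opening: 0.035
```

Run:
```python
from meas import *
s=snap('wrist','w15');t=snap('side','s15')
f=s['frame'];a=cv2.resize(f[130:450,230:420],None,fx=1.87,fy=1.87,interpolation=2)
b=cv2.resize(t['frame'][190:290,260:360],None,fx=4,fy=4,interpolation=2)
c=np.zeros((598,760,3),np.uint8);c[:,:355]=a[:598];c[:400,360:]=b
cv2.imwrite('pics/c16.png',cv2.cvtColor(c,4))
```

```text
(no output)
```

View pics/c16.png

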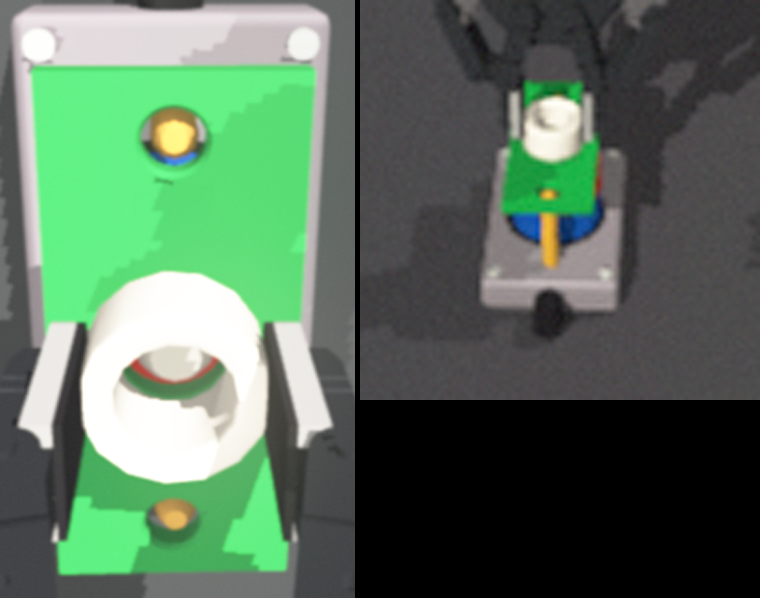

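The stud tips are centred in both holes, at (174,137) and (174,515) in the crop, and the spine is inside the hub. Continuing down.

{"name": "apply_moves", "arguments": {"moves": [[[0,0,-0.3,0,-1],[0,0,-0.5,0,-1],[0,0,-0.7,0,-1],[0,0,-0.8,0,-1],[0,0,-0.9,0,-1],[0,0,-0.9,0,-1]]]}}

```text
clock: 27.0
eef_pos: [0.5391, -0.0214, 0.0821]
orientation: [0.007, 0.672, 0.74, 0.006]
wrist_force: [-3.1, 1.2, 6.3]
opening: 0.0346
```

{"name": "apply_moves", "arguments": {"moves": [[[0,0,-0.1,0,-1],[0,0,-0.15,0,-1],[0,0,-0.15,0,-1]]]}}

```text
clock: 27.3
eef_pos: [0.5391, -0.0214, 0.0821]
orientation: [0.007, 0.672, 0.741, 0.006]
wrist_force: [-4.7, 0.9, 11.4]
opening: 0.0346
```

{"name": "apply_moves", "arguments": {"moves": [[[0,0,0.1,0,-0.4],[0,0,0.1,0,0],[0,0,0.1,0,0.5],[0,0,0.1,0,1],[0,0,0.1,0,1],[0,0,0.1,0,1]]]}}

```text
clock: 27.9
eef_pos: [0.539, -0.0214, 0.0829]
orientation: [0.007, 0.672, 0.741, 0.006]
wrist_force: [-0.1, -0.1, 0.3]
opening: 0.0855
```

{"name": "apply_moves", "arguments": {"moves": [[[0,0,2,0,1],[0,0,5,0,1],[0,0,9,0,1],[0,0,13,0,1],[0,-7,14,0,1],[0,-9,14,0,1],[0,-9,14,0,1],[0,-9,14,0,1]]]}}

```text
clock: 28.7
eef_pos: [0.5388, -0.1121, 0.2227]
orientation: [0.007, 0.673, 0.74, 0.006]
wrist_force: [0.1, 0.5, 0.6]
opening: 0.085
```

Run:
```python
from meas import *
o=r.get_obs();print(o['eef_pos'],o['wrist_force'])
s=snap('wrist','w16');t=snap('side','s16');snap('top','t16')
C=cloud(s);hs=cv2.cvtColor(s['frame'],cv2.COLOR_RGB2HSV)
m=(hs[...,0]>50)&(hs[...,0]<80)&(hs[...,1]>120)&(np.hypot(C[...,0]-.539,C[...,1]+.022)<.07)
m=cv2.erode(m.astype(np.uint8),np.ones((3,3)))>0
P=C[m];P=P[abs(P[:,2]-.074)<.012]
k,*_=np.linalg.lstsq(np.c_[P[:,:2]-[.539,-.022],np.ones(len(P))],P[:,2],rcond=None);print('plane',k,len(P),P[:,1].min(),P[:,1].max())
b=cv2.resize(t['frame'][180:290,250:360],None,fx=5,fy=5,interpolation=2);cv2.imwrite('pics/c17.png',cv2.cvtColor(b,4))
```

```text
[ 0.53879854 -0.112069    0.2226849 ] [0.05195067 0.46572661 0.64361241]
plane [-0.00118763  0.0010426   0.07588887] 9146 -0.08287956404768061 0.02716644356599131
```

View pics/w16.png

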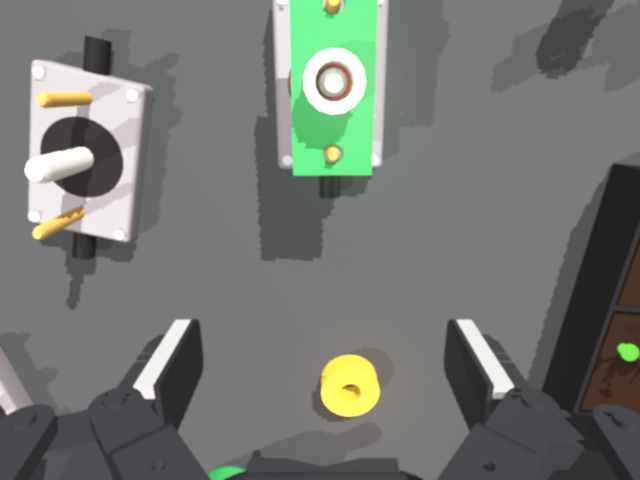

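View pics/c17.png

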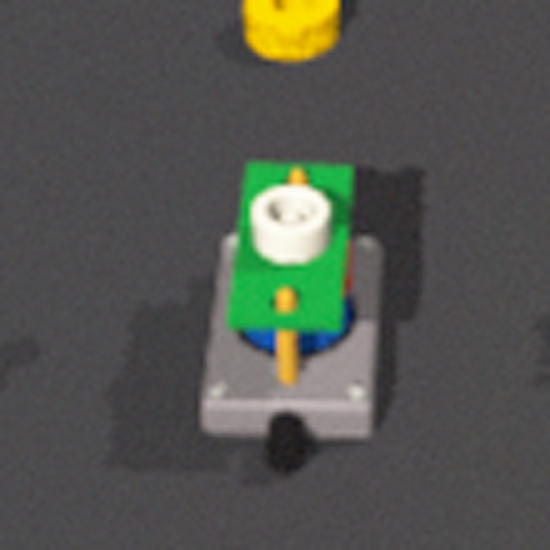

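View pics/t16.png

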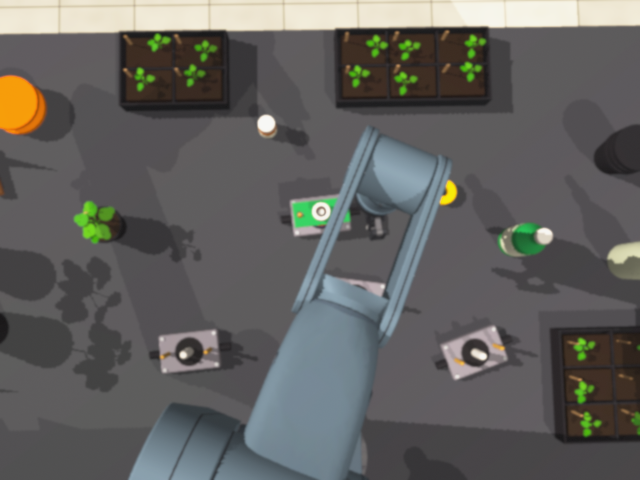

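The plate lies flat: tilt is about 0.1° and its top measures 0.0759 m, or about 0.074 m after the camera's usual 1.5 mm offset. Both studs and the spine come through it. The bottle, pot, jar and yellow pack haven't moved. Handing in.

```bash
python3 -c "
from bench import r
print(r.job_done())"
```

```text
the job is handed in; nothing more can be done
None
```

The filter is reassembled and handed in after about 29 s of the 72 s allowed. I used the base farthest from the robot, 0.54 m away. I lowered the blue pack down the spine first, then the red pack, then the green clamp plate, hub upwards. I pressed each part home lightly (11–16 N at the wrist) before letting go.

**Last checks:**
- **Heights:** the blue, red and plate tops read 0.048, 0.070 and 0.076 m. Home is 0.046, 0.068 and 0.074 m. They all read 1.5–2 mm high, the same offset the wrist camera showed on other known surfaces, so I took all three as fully home.
- **Plate:** it lies flat to about 0.1°, with both studs and the spine showing through their holes.
- **Other items:** the yellow pack, pot, bottle and jar are where they started in the final pictures. The gripper was clear of everything at hand-in.
- **Disagreement:** the top camera placed the parts 2–4 mm off from the wrist camera. I used the wrist camera throughout.
- **Tool tilt:** the tool leaned by about 1° over the run, with no visible effect on the fit.

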